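# Refit the colour-coded relays in the switch box and test it

### The job

The switch box on the bench is being put back into service: clear its top first, laying the spring clip in the saucer and the orange-handled hex driver flat in the open bay of its case. Then plug every relay lying ready on the bench fully home into the socket marked with its own colour, and after that press the white test plunger all the way down and let it spring back up. Leave the other things on the bench where they are.

Things in the scene. Friction and masses are not known exactly. Their poses are not given: they have to be found in the camera images.
- switch_box: Fixed grey switch box, 130 (x) x 310 (y) x 40 mm high; origin at the centre of its underside. In its flat top: a row of four socket holes along y, 58 mm apart, each 48 (x) x 42 (y) mm, 24 mm deep, 2 mm chamfer, with colour plates 26 x 42 mm at its two x ends; a white test plunger; and a small steel toggle bat, not used (x +37 to +49, y +122, 26 mm above the top).
- socket_red (a point): Centre of the mouth of the socket hole with red colour plates, on the top face of the switch box (40 mm above the bench); axes parallel to the box's. A relay fully home has its underside 24 mm below this point.
- socket_yellow (a point): Centre of the mouth of the socket hole with yellow colour plates, on the top face of the switch box (40 mm above the bench); axes parallel to the box's. A relay fully home has its underside 24 mm below this point.
- socket_green (a point): Centre of the mouth of the socket hole with green colour plates, on the top face of the switch box (40 mm above the bench); axes parallel to the box's. A relay fully home has its underside 24 mm below this point.
- socket_blue (a point): Centre of the mouth of the socket hole with blue colour plates, on the top face of the switch box (40 mm above the bench); axes parallel to the box's. A relay fully home has its underside 24 mm below this point.
- relay_red: Loose plug-in relay, block 46 (its x) x 40 (its y) x 64 mm high, 80 to 170 g, red above, lower 26 mm black and heavy, standing upright; origin at the centre of its underside. Plugs straight down, its x along the box's x (either way round), 1 mm play each side. Seated, it stands 40 mm above the box, 18 mm from its neighbours in y: hold it across its 46 mm. None if absent: its socket stays empty.
- relay_yellow: Loose plug-in relay, block 46 (its x) x 40 (its y) x 64 mm high, 80 to 170 g, yellow above, lower 26 mm black and heavy, standing upright; origin at the centre of its underside. Plugs straight down, its x along the box's x (either way round), 1 mm play each side. Seated, it stands 40 mm above the box, 18 mm from its neighbours in y: hold it across its 46 mm. None if absent: its socket stays empty.
- relay_green: Loose plug-in relay, block 46 (its x) x 40 (its y) x 64 mm high, 80 to 170 g, green above, lower 26 mm black and heavy, standing upright; origin at the centre of its underside. Plugs straight down, its x along the box's x (either way round), 1 mm play each side. Seated, it stands 40 mm above the box, 18 mm from its neighbours in y: hold it across its 46 mm. None if absent: its socket stays empty.
- relay_blue: Loose plug-in relay, block 46 (its x) x 40 (its y) x 64 mm high, 80 to 170 g, blue above, lower 26 mm black and heavy, standing upright; origin at the centre of its underside. Plugs straight down, its x along the box's x (either way round), 1 mm play each side. Seated, it stands 40 mm above the box, 18 mm from its neighbours in y: hold it across its 46 mm. None if absent: its socket stays empty.
- clip: Stainless steel spring clip (it acts as one rigid piece), 90 (its x) x 26 (its y) x 22 mm high, about 60 g, lying across the sockets on the switch box at the start. Origin at the centre of its underside, z up.
- hex_driver: Hex driver lying flat, 150 mm long along its x, about 90 g: orange and black handle 85 x 24 x 24 mm from x -67 to +18 mm, then a steel shaft 8 mm thick to x +74 mm. It lies across the sockets on the switch box at the start. Origin under the handle's axis at mid-length, at the height of the handle's underside; its centre of mass is near x -5 mm; grip across its y.
- saucer: White ceramic saucer, loose, 400 g, 136 mm across and 16 mm high, its rim sloping; the clip laid flat in it rests about 10 mm above the bench. Origin at the centre of its underside.
- case: Fixed grey steel hinged case, open flat: main tray 220 (x) x 130 (y) x 22 mm high, walls 5 mm; origin at the centre of the tray's underside. A rubber block with small hex keys fills the -y side of the tray; the lid lies open flat beyond the -y wall.
- bay (a point): Centre of the floor of the empty bay in the case's tray, 5 mm above the bench, axes parallel to the case's: clear floor 210 mm along x and 90 mm along y, walls 17 mm above the floor.
- plunger (a joint): Test plunger stroke in m: 0 up, 0.014 fully down; sprung, 4 N to start and about 10 N fully down.
- plunger_top (a point): Centre of the top face of the white plunger head, 36 mm across, 34 mm above the box's top when up; it is pushed straight down.
- mug: Blue mug, bystander, 76 mm across, 85 mm high. Origin at the centre of its underside.
- screw_jar: Jar of screws, bystander, 52 mm across, 60 mm high. Origin at the centre of its underside.
- tape_roll: Black roll of tape, bystander, 72 mm across, 22 mm high. Origin at the centre of its underside.

How it is judged:
On the way, in this order (a step that is already met when the one before it is completed fails the run):
1. the top of the switch box is cleared: the clip lies in the saucer and the hex driver in its bay, both let go (horizontal distance between clip and saucer below 0.04 m and height (world z) of clip below 0.03 m and contact force between clip and saucer above 0.05 N and contact force between each of clip, hex_driver and the fingers below 0.05 N and x of hex_driver in the frame of bay between -0.05 and 0.05 m and y of hex_driver in the frame of bay between -0.045 and 0.045 m and z of hex_driver in the frame of bay below 0.008 m), for 0.2 s.
2. every relay present is fully home in the socket of its colour (horizontal distance between relay_red and socket_red below 0.005 m and z of relay_red in the frame of socket_red below -0.0205 m and angle between the z axis of each of relay_red, relay_yellow, relay_green, relay_blue and the z axis of switch_box, either way round below 0.08 rad and horizontal distance between relay_yellow and socket_yellow below 0.005 m and z of relay_yellow in the frame of socket_yellow below -0.0205 m and horizontal distance between relay_green and socket_green below 0.005 m and z of relay_green in the frame of socket_green below -0.0205 m and horizontal distance between relay_blue and socket_blue below 0.005 m and z of relay_blue in the frame of socket_blue below -0.0205 m), for 0.2 s.
3. with the relays home, the plunger is pressed fully down (all of step 2 and value of joint plunger above 0.012 m), for 0.05 s.
At the end, for the whole second after the job is handed in: Clip in the saucer within 40 mm of its centre; hex driver flat in the bay, within 50 mm along and 45 mm across; every relay present upright in its colour's socket, at least 20.5 mm deep, within 5 mm of centre; plunger up (under 3 mm); all at rest (all of step 1 and all of step 2 and value of joint plunger below 0.003 m and linear speed of each of clip, hex_driver, relay_red, relay_yellow, relay_green, relay_blue below 0.02 m/s); the robot touches nothing.
It fails at once if a bystander (mug, screw jar, tape roll) is moved by more than 50 mm (distance of any of mug, screw_jar, tape_roll from where it was at the start of the episode above 0.05 m).
Of relay_red, relay_yellow, relay_green, relay_blue only 2 to 4 are there at a start; the rules pass over those that are not, and their reading is None.
At some moment in a run one of relay_red, relay_yellow, relay_green, relay_blue may be knocked a few centimetres aside while the robot is not near it.
It also fails if it takes over 210 s, if anything falls off the work surface, if the arm or the gripper's body presses on something with over 40 N, if the wrist force passes 120 N, or if a joint passes its speed limit or range.

### The arm

A 6-joint arm with a two-finger parallel gripper is mounted at the origin on the work surface. World frame = base frame: x ahead of the robot, y to its left, z up, the work surface at z = 0. Lengths are in m, angles in rad, forces in N, time in s.
With the tool pointing down it reaches from about 0.275 to 1 m from the base axis. Payload 8.4 kg.
Tool frame: the origin (TCP) lies midway between the tips of the shut fingers; the grasp point (between the pads) lies 19 mm behind it; z points along the fingers, y is the line along which they close (so a half turn about z gives the same grasp; the last joint's range is limited). The gripper opens to 85 mm and grips with 20 to 120 N. Pads are 22 mm wide; open, the fingers measure 114 mm over their backs; the gripper's body (76 mm by 85 mm) begins 54 mm behind the grasp point. The pads swing forward as they close: fully open they stand 13 mm farther back than shut.
Start: joints at [-1.211, 0.353, 1.633, -0, 1.155, -0.002], TCP at [0.221, -0.585, 0.231] pointing down, gripper open.
Joint ranges: [-2.63, 2.63], [-0.92, 2.1], [0.06, 2.66], [-1.3, 4.44], [0, 2.69], [-3.02, 3.02]. Speed limits (rad/s): [2.22, 2.22, 2.79, 3.14, 3.14, 3.14].

### API

Orientations are given as [roll, pitch, yaw] about the fixed x, y, z axes, in that order (R = Rz(yaw) Ry(pitch) Rx(roll)).
In Python, from rig import robot, camera, job, search_frame gives the robot as it stands.
- The arm moves only by the tool servo_tool, never from a script. Its argument "targets" is text: rows parted by semicolons, each of 7 numbers parted by spaces: the shift along the tool's x, y, z in cm, then the turn, a rotation vector about the tool's x, y, z in rad, then the finger opening in cm, from 0 to 8.54. In form: dx dy dz rx ry rz fingers; .... A call has 1 to 5 rows; each row shifts and turns the commanded pose from where the row before left it, along the tool's axes as they then stand; what a row does not reach is not made up. A row lasts 1/12 s, in which the tool goes at most 41.7 mm and 7.16 degrees, less where a joint would pass 70% of its speed; a pose out of reach is approached as far as the arm can. A call is refused whole if a number of a shift passes 4.17 or a number of a turn 0.125, either way. A call with a gripper value outside its range is refused whole. The fingers move at their own pace and stop on an object; "newtons" is the grip in N (left out, the last holds). Time passes only in rows, so rows that do not move let the fingers close. It gives the time, the measured TCP pose, the force, the opening and the grip force at its end, in the units of the state.
- robot.get_obs(): the state, without advancing time (a new reading comes with each control period).
- camera(name): name is "side" or "top"; returns a dict with "frame" (420x560x3 uint8, red, green, blue), "fx", "fy", "cx", "cy" (pixels), "position" and "attitude" of the camera in the world. Camera axes: x right, y down, z forward; pixel columns grow to the right and rows downward; lengths in m; the calibration is good to about 2 mm. A picture is of the moment at which its call begins. There is no depth.
- job.sign_off(): hands the job in; it is judged then, once.
Trained networks look in the newest picture that a camera, given by its name, has taken for a name from the list of things; names that differ only in an ending like _2 or _b are one class to them, and where a whole thing is asked for, a point or a joint stands for the part that bears it (a point fixed in the world has none). Each returns a list of dicts, best first, with "score" (0 to 1); they miss things now and then, are a little off and sometimes report something else, mostly with a low value. They report only what shows in the picture. A call takes as long as a camera call.
- search_frame(query, camera): "location" ([column, row] in pixels, amid what is visible of it).
The state is a dict: "time": time; "joint_pos": joint angles; "joint_velocities": joint speeds; "tau": joint torques, N m; "tcp_pos": TCP position; "tool_rot": TCP orientation; "ft_force": force on the tool from outside, world axes, zero at the start; "torque": the same for the moment, N m; "finger_gap": finger opening in m; "grasp_force": force on a finger pad.
Only numpy, scipy, OpenCV 4.12 (cv2) and the standard library are available. Lean on these libraries where they do the work, as an engineer would, in place of code of your own. Each camera call takes 0.05 s, during which the arm holds its last target. There are 200 camera calls.

## Working session

There is one attempt and no reset: what is moved stays moved. The work goes in short steps, Python scripts to look and compute and a tool call to move; the robot and the scene stay as the last step left them, time stands still between calls to the robot, and variables do not carry over. Pictures are saved under pics/ and viewed, at most 14 in all, crops included, and the job is handed in when it is done.

Besides the shell and the picture viewer there is one more tool, called as name(argument=value, ...), one argument or row to a line, values as JSON. servo_tool: Moves the arm, as the interface text tells. Its arguments: {"type":"object","properties":{"targets":{"type":"string"},"newtons":{"type":"number"}},"required":["targets"]}

```bash
ls; mkdir -p pics; cat > h.py <<'E'
import numpy as np, cv2
from scipy.spatial.transform import Rotation as R
from rig import robot, camera, job, search_frame
def cam(n,save=None):
    c=camera(n)
    if save: cv2.imwrite('pics/'+save,c['frame'][:,:,::-1])
    return c
def rot(c):
    a=np.array(c['attitude'],float)
    return a if a.shape==(3,3) else (R.from_quat(a).as_matrix() if a.size==4 else R.from_euler('xyz',a).as_matrix())
def ray(c,p):
    d=rot(c)@np.array([(p[0]-c['cx'])/c['fx'],(p[1]-c['cy'])/c['fy'],1.])
    return np.array(c['position'],float),d
def atz(c,p,z):
    o,d=ray(c,p); return o+d*(z-o[2])/d[2]
def proj(c,X):
    v=rot(c).T@(np.array(X,float)-np.array(c['position'])); return np.array([c['cx']+c['fx']*v[0]/v[2],c['cy']+c['fy']*v[1]/v[2]])
def tri(c1,p1,c2,p2):
    o1,d1=ray(c1,p1);o2,d2=ray(c2,p2); A=np.c_[d1,-d2]
    s=np.linalg.lstsq(A,o2-o1,rcond=None)[0]; a=o1+d1*s[0];b=o2+d2*s[1]
    return (a+b)/2,np.linalg.norm(a-b)
E
python3 - <<'E'
from h import *
o=robot.get_obs(); print(o)
cs={}
for n in('top','side'):
    c=cam(n,n+'0.png'); cs[n]=c
    print(n,c['fx'],c['fy'],c['cx'],c['cy'],c['position'],c['attitude'])
for q in 'switch_box socket_red socket_yellow socket_green socket_blue relay_red relay_yellow relay_green relay_blue clip hex_driver saucer case bay plunger_top mug screw_jar tape_roll'.split():
    for n in cs:
        r=search_frame(q,n)[:2]
        print(q,n,[(np.round(x['location'],1).tolist(),round(x['score'],2)) for x in r],end=' ')
    print()
E
```

```text
pics
{'time': 0.0, 'joint_pos': array([-1.21141411e+00,  3.53634086e-01,  1.63412771e+00,  4.03443290e-05,
        1.15519787e+00, -2.38973705e-03]), 'joint_velocities': array([ 2.18604347e-03,  1.09833596e-03, -2.27307475e-05, -9.63652741e-04,
       -6.02628880e-04, -2.31229777e-03]), 'tau': array([-1.13382572e-03, -6.05248690e+01, -3.42065763e+01, -1.96760498e-04,
        9.27662681e-03,  7.46034999e-06]), 'tcp_pos': array([ 0.22105981, -0.58409708,  0.23057321]), 'tool_rot': array([-3.14022573e+00, -4.01544184e-05,  3.61755611e-01]), 'ft_force': array([-0.79078502, -0.30499156, -0.52440157]), 'torque': array([ 0.01781527,  0.04451247, -0.03820946]), 'grasp_force': 0.0, 'finger_gap': 0.08559848100980938}
top 454.91297945259936 454.91297945259936 283.17776068413303 217.453283631315 [ 0.45116506 -0.02077838  1.13151127] [-3.05899531e+00 -5.78143801e-04 -1.56443557e+00]
side 452.03989490849057 452.03989490849057 281.7486008322877 224.05765895620874 [-0.20356508  0.68471508  0.93948176] [-2.27880506 -0.01332183 -2.28137893]
switch_box top [([271.0, 183.0], 0.95)] switch_box side [([26
[... 811 characters left out ...]
 
hex_driver top [([264.3, 190.0], 0.93), ([464.3, 217.0], 0.61)] hex_driver side [([266.6, 224.0], 0.86)] 
saucer top [([374.7, 246.6], 0.71)] saucer side [([359.0, 219.5], 0.73)] 
case top [([464.8, 215.2], 0.86), ([273.3, 183.5], 0.68)] case side [([375.9, 180.3], 0.63)] 
bay top [([466.4, 220.0], 0.57)] bay side [([374.8, 180.5], 0.71)] 
plunger_top top [([219.5, 189.5], 0.45)] plunger_top side [([238.1, 234.7], 0.62)] 
mug top [([122.4, 160.8], 0.62)] mug side [([153.7, 267.3], 0.62), ([262.4, 224.5], 0.17)] 
screw_jar top [([379.5, 154.0], 0.86)] screw_jar side [([311.8, 180.2], 0.8), ([262.5, 228.2], 0.57)] 
tape_roll top [([122.8, 162.6], 0.5)] tape_roll side [([320.1, 274.7], 0.69)]
```

View pics/top0.png

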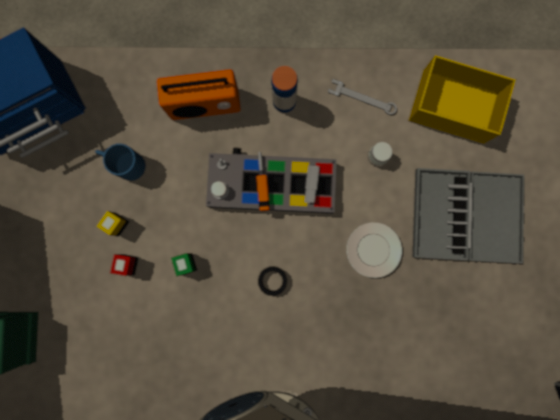

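View pics/side0.png

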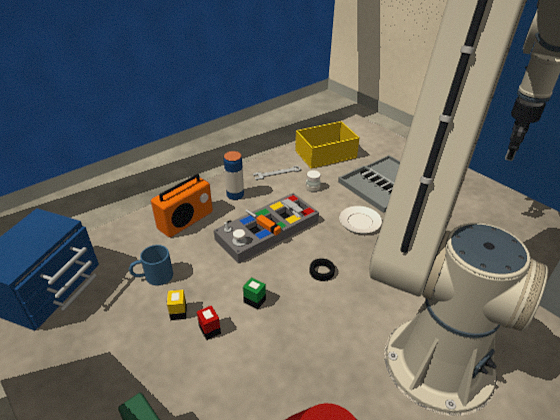

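Top view: box at about (271,183), clip at (311,183), driver at (263,188), saucer (374,250). The case tray is the left half at 415–470, with its bay at 418–450. Relays are red (123,265), yellow (111,223) and green (184,264), and there is no blue one. Next I'll zoom in.

```bash
python3 - <<'E'
import cv2,numpy as np
im=cv2.imread('pics/top0.png'); im=np.clip(im.astype(float)*1.6,0,255).astype(np.uint8)
a=cv2.resize(im[145:220,200:345],None,fx=5.5,fy=5.5,interpolation=cv2.INTER_CUBIC)[:, :797]
b=cv2.resize(im[205:280,95:205],None,fx=2.5,fy=2.5,interpolation=cv2.INTER_CUBIC)
d=cv2.resize(im[165:285,340:530],None,fx=2.5,fy=1.55,interpolation=cv2.INTER_CUBIC)
o=np.zeros((600,800,3),np.uint8)
o[:a.shape[0],:a.shape[1]]=a; o[413:413+b.shape[0],:b.shape[1]]=b[:187]; o[413:413+d.shape[0],300:300+d.shape[1]]=d[:187]
cv2.imwrite('pics/crop1.png',o)
from h import *
E
python3 - <<'E'
from h import *
t=cam('top'); s=cam('side')
print('yawaxes',rot(t).round(3).tolist())
f=lambda p,z:(atz(t,p,z)[:2]*1000).round(1)
for n,p,z in [('red',(123,265),.064),('yel',(111,223),.064),('grn',(184,264),.064),('saucer',(374,250),.016),('boxTL',(209,154),.04),('boxTR',(336,159),.04),('boxBL',(207,208),.04),('boxBR',(335,213),.04),('case',(443,215),.022),('tape',(273,281),.01),('mug',(122,161),.06),('jar',(380,154),.05),('plunger',(219,190),.074)]: print(n,f(p,z))
for n,a,b in [('red',(125.8,265.7),(207.4,323.2)),('saucer',(374.7,246.6),(359,219.5)),('plunger',(219.5,189.5),(238.1,234.7)),('grn',(186.9,265.2),(255.1,295.1))]: print(n,tri(t,a,s,b))
E
```

```text
yawaxes [[0.006, -0.997, 0.083], [-1.0, -0.006, -0.0], [0.001, -0.083, -0.997]]
red [425.8 352.3]
yel [523.9 384. ]
grn [429. 210.]
saucer [ 465.  -243.5]
boxTL [695.4 160.8]
boxTR [ 685.1 -148.5]
boxBL [563.2 163. ]
boxBR [ 553.1 -145.6]
case [ 551.6 -412.2]
tape [387.9   3.1]
mug [672.6 364.8]
jar [ 695.9 -253.6]
plunger [602.3 130. ]
red (array([0.42634357, 0.3625711 , 0.0253974 ]), np.float64(0.009262394267383275))
saucer (array([ 0.4746068 , -0.24727151,  0.00186987]), np.float64(0.002604703330418803))
plunger (array([0.60785321, 0.13322664, 0.06189733]), np.float64(0.007274767696230412))
grn (array([0.4272972 , 0.21469861, 0.01921595]), np.float64(0.005882608877700495))
```

View pics/crop1.png

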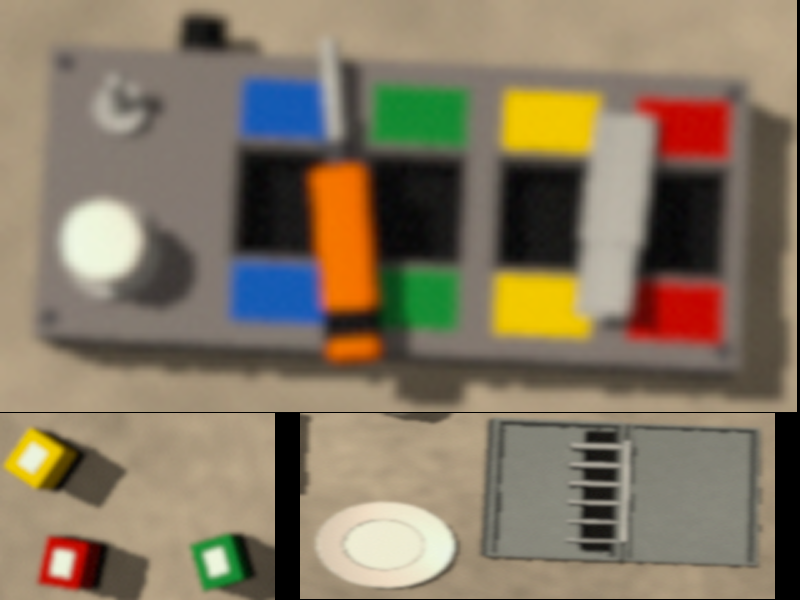

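The zoomed crop (scale 5.5, offset 200,145) shows the driver handle from image (261.5,175) to (264,210) with its shaft pointing up, and the clip centred at about (312,184). The bay runs over columns ~420–447 before the keys start. I'll turn these into poses.

```bash
cat >> h.py <<'E'
import itertools
from scipy.optimize import minimize
def hull(c,pts):
    return cv2.convexHull(np.array([proj(c,p) for p in pts],np.float32))
def cmask(im,name):
    h=cv2.cvtColor(im,cv2.COLOR_RGB2HSV); H,S,V=[h[...,i].astype(int) for i in range(3)]
    col={'red':(H<6)|(H>170),'yellow':(H>20)&(H<32),'green':(H>55)&(H<90),'blue':(H>98)&(H<125),'orange':(H>6)&(H<18)}[name]
    return (col&(S>150)&(V>45))
def centroid(m,near,r):
    y,x=np.nonzero(m); k=np.hypot(x-near[0],y-near[1])<r
    P=np.c_[x[k],y[k]]; return P.mean(0),k.sum(),P
E
python3 - <<'E'
from h import *
t=cam('top'); s=cam('side')
mt=cmask(t['frame'],'orange'); ms=cmask(s['frame'],'orange')
ct,n,P=centroid(mt,(263,190),25); cs,n2,_=centroid(ms,(266,224),22)
print('driver',ct,n,cs,n2,tri(t,ct,s,cs))
u,v=np.linalg.eigh(np.cov(P.T)); print('dir px',v[:,1])
px=lambda x,y:(200+x/5.5,145+y/5.5)
W=lambda x,y,z:atz(t,px(x,y),z)
a,b=W(338,165,.062),W(352,358,.062); m=(a+b)/2; d=a-b; print('handle mid',m,'len',np.linalg.norm(d),'yaw',np.arctan2(d[1],d[0]))
tip=W(328,40,.052);d2=tip-W(332,135,.052);print('shaft tip',tip,'yaw',np.arctan2(d2[1],d2[0]), 'overall yaw',np.arctan2(*(tip-b)[1::-1]))
a,b=W(628,115,.06),W(606,315,.06); d=a-b; print('clip mid',(a+b)/2,'len',np.linalg.norm(d),'yaw',np.arctan2(d[1],d[0]))
print('bay L',atz(t,(419,215),.02),'block',atz(t,(452,215),.015),'keys',atz(t,(447,215),.02))
for p,z in [((416,169.5),.022),((413.6,256.6),.022),((470,171),.022),((469,260),.022)]: print(atz(t,p,z).round(4))
for q,near in [('red',(325,170)),('yellow',(300,167)),('green',(276,167))]:
    c1,n,_=centroid(cmask(t['frame'],q),near,10); print(q,c1,n,atz(t,c1,.04), 'side px',proj(s,atz(t,c1,.04)))
E
python3 - <<'E'
import cv2,numpy as np
im=cv2.imread('pics/side0.png'); im=np.clip(im.astype(float)*1.3,0,255).astype(np.uint8)
cv2.imwrite('pics/crop2.png',cv2.resize(im[155:275,205:405],None,fx=4,fy=4,interpolation=cv2.INTER_CUBIC))
E
```

```text
driver [262.46010638 190.51861702] 376 [267.87124464 224.10300429] 233 (array([0.60517993, 0.02907007, 0.04800424]), np.float64(0.0007554305639658925))
dir px [0.10673584 0.99428741]
handle mid [0.59875713 0.02801571 0.062     ] len 0.08406096830691635 yaw 0.0818880996908522
shaft tip [0.69776719 0.0368934  0.052     ] yaw 0.05206127870989999 overall yaw 0.08718555424783483
clip mid [ 0.62006621 -0.08931331  0.06      ] len 0.08786823003281598 yaw -0.1073690557461059
bay L [ 0.55135882 -0.35399344  0.02      ] block [ 0.55233105 -0.43682893  0.015     ] keys [ 0.55179934 -0.42269679  0.02      ]
[ 0.6639 -0.348   0.022 ]
[ 0.4496 -0.3384  0.022 ]
[ 0.661  -0.4813  0.022 ]
[ 0.4422 -0.4729  0.022 ]
red [325.45890411 167.71917808] 146 [ 0.66343776 -0.12279243  0.04      ] side px [292.27274001 197.8117173 ]
yellow [299.15508021 166.6684492 ] 187 [ 0.66560958 -0.0588727   0.04      ] side px [276.99212489 205.19566065]
green [276.00746269 165.56716418] 134 [ 0.66795623 -0.00260256  0.04      ] side px [262.906611   211.89357243]
```

View pics/crop2.png

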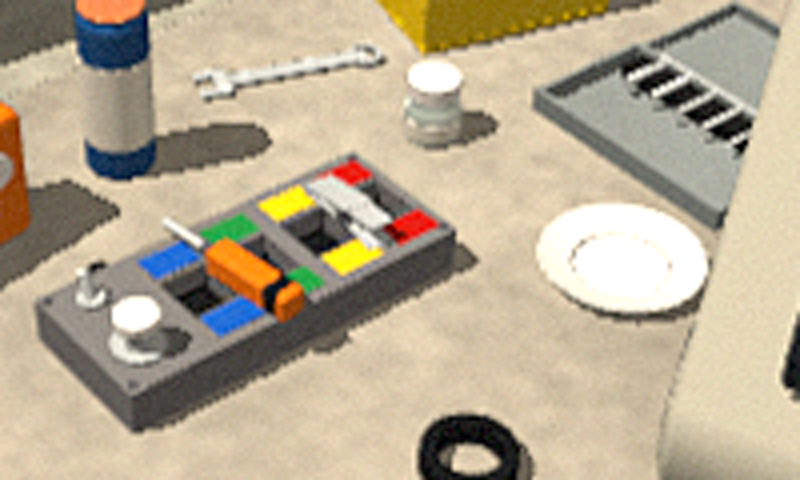

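The side view agrees with the top view: clip and driver lie on the box, and the shaft points towards +x. I'll start with the clip, turning the tool and then travelling above it.

servo_tool(
  targets="0 0 0 0 0 0.117 5.5; 0 0 0 0 0 0.117 5.5; 0 0 0 0 0 0.117 5.5; 0 0 0 0 0 0.117 5.5; 2.15 -3.34 0 0 0 0 5.5",
  newtons=40,
)

```text
time: 2.52
tcp_pos: [0.2438, -0.5574, 0.2314]
tool_rot: [3.138, 0.0, -0.117]
ft_force: [0.9, -0.0, 0.9]
finger_gap: 0.0555
grasp_force: 0.0
```

servo_tool(
  targets="2.15 -3.34 0 0 0 0 5.5; 2.15 -3.34 0 0 0 0 5.5; 2.15 -3.34 0 0 0 0 5.5; 2.15 -3.34 0 0 0 0 5.5; 2.15 -3.34 0 0 0 0 5.5",
)

```text
time: 2.93
tcp_pos: [0.3716, -0.3974, 0.2315]
tool_rot: [3.141, -0.0, -0.107]
ft_force: [1.4, -0.4, 0.5]
finger_gap: 0.055
grasp_force: 0.0
```

servo_tool(
  targets="2.15 -3.34 0 0 0 0 5.5; 2.15 -3.34 0 0 0 0 5.5; 2.15 -3.34 0 0 0 0 5.5; 2.15 -3.34 0 0 0 0 5.5; 2.15 -3.34 0 0 0 0 5.5",
)

```text
time: 3.35
tcp_pos: [0.4963, -0.2426, 0.2316]
tool_rot: [3.141, -0.001, -0.106]
ft_force: [0.2, -0.9, 0.0]
finger_gap: 0.0548
grasp_force: 0.0
```

servo_tool(
  targets="2.15 -3.34 0 0 0 0 5.5; 2.15 -3.34 0 0 0 0 5.5; 2.15 -3.34 0 0 0 0 5.5; 2.15 -3.34 0 0 0 0 5.5; 2.15 -3.34 0 0 0 0 5.5",
)

```text
time: 3.77
tcp_pos: [0.6209, -0.0878, 0.2314]
tool_rot: [3.142, -0.0, -0.106]
ft_force: [0.4, -0.8, -0.3]
finger_gap: 0.0545
grasp_force: 0.0
```

servo_tool(
  targets="0 0 0 0 0 0 5.5; 0 0 0 0 0 0 5.5",
)

```text
time: 3.93
tcp_pos: [0.6209, -0.0877, 0.231]
tool_rot: [-3.141, 0.0, -0.103]
ft_force: [-0.7, -0.0, 0.0]
finger_gap: 0.0552
grasp_force: 0.0
```

servo_tool(
  targets="-0.1 0.15 4 0 0 0 5.5; 0 0 4 0 0 0 5.5; 0 0 4 0 0 0 5.5; 0 0 3.5 0 0 0 5.5; 0 0 2 0 0 0 5.5",
)

```text
time: 4.35
tcp_pos: [0.6157, -0.0918, 0.0524]
tool_rot: [3.142, 0.005, -0.107]
ft_force: [-0.4, -0.0, -0.2]
finger_gap: 0.0551
grasp_force: 0.0
```

servo_tool(
  targets="0 0 1.1 0 0 0 5.5; 0 0 0 0 0 0 5.5",
)

```text
time: 4.52
tcp_pos: [0.6167, -0.0917, 0.043]
tool_rot: [-3.142, 0.004, -0.107]
ft_force: [-0.1, -0.7, 0.1]
finger_gap: 0.055
grasp_force: 0.0
```

servo_tool(
  targets="0 0 0 0 0 0 1; 0 0 0 0 0 0 1; 0 0 0 0 0 0 1; 0 0 0 0 0 0 1; 0 0 0 0 0 0 1",
)

```text
time: 4.93
tcp_pos: [0.6203, -0.0914, 0.0475]
tool_rot: [3.141, -0.004, -0.106]
ft_force: [-1.2, -1.0, 7.0]
finger_gap: 0.0248
grasp_force: 41.0
```

servo_tool(
  targets="0 0 -1 0 0 0 1; 0 0 -4 0 0 0 1; 0 0 -4 0 0 0 1; 0 0 0 0 0 0 1; 0 0 0 0 0 0 1",
)

```text
time: 5.35
tcp_pos: [0.6209, -0.0913, 0.1391]
tool_rot: [3.141, -0.006, -0.106]
ft_force: [-0.5, -0.6, -1.0]
finger_gap: 0.0249
grasp_force: 40.0
```

```bash
python3 - <<'E'
from h import *
t=cam('top','t1.png'); s=cam('side','s1.png'); o=robot.get_obs(); print(o['tcp_pos'],proj(t,o['tcp_pos']),proj(s,o['tcp_pos']))
a=t['frame'][140:260,240:420]; u,v=proj(s,o['tcp_pos']).astype(int); b=s['frame'][v-70:v+50,u-90:u+90]
o=np.hstack([a,b])[:,:,::-1]; cv2.imwrite('pics/c3.png',cv2.resize(np.clip(o*1.5,0,255).astype(np.uint8),None,fx=2.2,fy=2.2,interpolation=cv2.INTER_CUBIC))
E
```

```text
[ 0.61837407 -0.09091238  0.13551967] [315.09970838 179.47669482] [295.19228983 183.80249809]
```

View pics/c3.png

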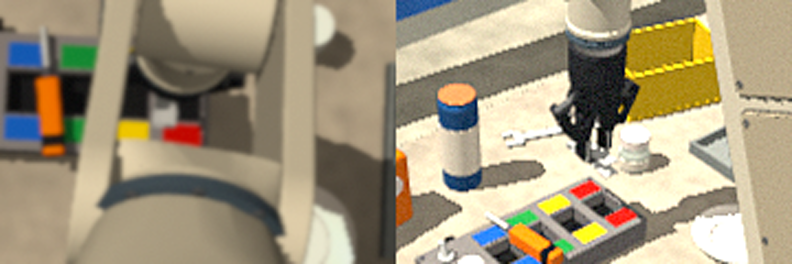

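Clip held, with a gap of 25 mm. The side view shows it below the fingers at about (600,155) in the crop. Next it goes to the saucer.

servo_tool(
  targets="-2.28 2.82 0 0 0 0 1; -2.28 2.82 0 0 0 0 1; -2.28 2.82 0 0 0 0 1; -2.28 2.82 0 0 0 0 1; -2.28 2.82 0 0 0 0 1",
)

```text
time: 5.87
tcp_pos: [0.488, -0.2194, 0.1338]
tool_rot: [-3.141, 0.003, -0.106]
ft_force: [0.6, -1.1, -1.0]
finger_gap: 0.0251
grasp_force: 40.0
```

servo_tool(
  targets="-2.28 2.82 0 0 0 0 1; 0 0 2 0 0 0 1; 0 0 3 0 0 0 1; 0 0 3 0 0 0 1; 0 0 2 0 0 0 1",
)

```text
time: 6.28
tcp_pos: [0.4624, -0.2439, 0.032]
tool_rot: [-3.14, 0.004, -0.107]
ft_force: [-0.4, 0.2, -1.1]
finger_gap: 0.0251
grasp_force: 40.0
```

servo_tool(
  targets="0 0 0 0 0 0 1; 0 0 0 0 0 0 1",
)

```text
time: 6.45
tcp_pos: [0.4632, -0.2439, 0.0337]
tool_rot: [-3.14, 0.004, -0.106]
ft_force: [0.9, 0.2, -0.2]
finger_gap: 0.0254
grasp_force: 39.9
```

servo_tool(
  targets="0 0 0.7 0 0 0 1; 0 0 0.7 0 0 0 1; 0 0 0 0 0 0 1; 0 0 0 0 0 0 5; 0 0 0 0 0 0 5",
)

```text
time: 6.87
tcp_pos: [0.4652, -0.2449, 0.0218]
tool_rot: [3.141, -0.001, -0.106]
ft_force: [0.3, -0.2, -0.3]
finger_gap: 0.0483
grasp_force: 0.0
```

servo_tool(
  targets="0 0 0 0 0 0 5; 0 0 0 0 0 0 5; 0 0 -1 0 0 0 5; 0 0 -4 0 0 0 5; 0 0 -4 0 0 0 5",
)

```text
time: 7.28
tcp_pos: [0.4633, -0.244, 0.1116]
tool_rot: [-3.14, 0.004, -0.106]
ft_force: [0.8, -0.1, 0.5]
finger_gap: 0.0501
grasp_force: 0.0
```

servo_tool(
  targets="2.28 -3.2 -1.5 0 0 0 5; 2.28 -3.2 0 0 0 0 5; 2.28 -3.2 0 0 0 0 5; 2.28 -3.2 0 0 0 0 5; 2.28 -3.2 0 0 0 0 5",
)

```text
time: 7.7
tcp_pos: [0.5961, -0.0965, 0.1276]
tool_rot: [3.141, -0.001, -0.107]
ft_force: [0.6, -0.7, -0.1]
finger_gap: 0.0501
grasp_force: 0.0
```

servo_tool(
  targets="2.28 -3.2 0 0 0 0 5; 2.28 -3.2 0 0 0 0 5; 0 0 0 0 0 -0.1 5; 0 0 0 0 0 -0.09 5; 0 0 0 0 0 0 5",
)

```text
time: 8.12
tcp_pos: [0.6473, -0.0383, 0.1268]
tool_rot: [3.142, -0.0, 0.089]
ft_force: [0.2, -0.8, 0.2]
finger_gap: 0.05
grasp_force: 0.0
```

```bash
python3 - <<'E'
from h import *
t=cam('top'); s=cam('side'); o=robot.get_obs(); print(o['tcp_pos'],o['tool_rot'])
a=t['frame'][170:290,320:430]; b=s['frame'][170:290,280:420]
o=np.hstack([a,b])[:,:,::-1]; cv2.imwrite('pics/c4.png',cv2.resize(np.clip(o*1.2,0,255).astype(np.uint8),None,fx=3,fy=3,interpolation=cv2.INTER_CUBIC))
E
```

```text
[ 0.64688178 -0.03921608  0.12672037] [ 3.14155602e+00 -1.80453331e-04  8.07984406e-02]
```

View pics/c4.png

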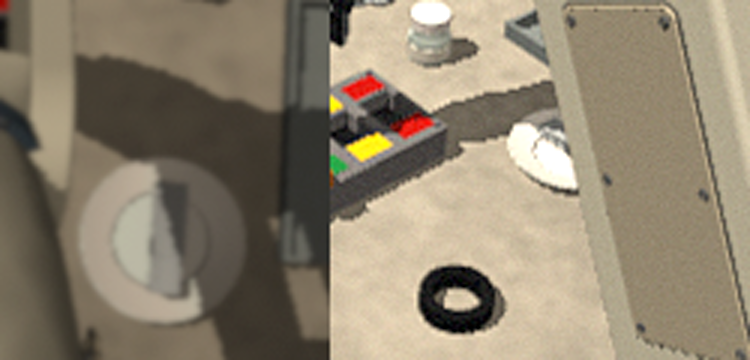

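Clip lies in the saucer near its centre (crop (165,240)). Next the driver.

servo_tool(
  targets="-1.3 -3.52 0 0 0 0 5; -1.3 -3.52 0 0 0 0 5; 0 0 0 0 0 0 5; 0 0 4 0 0 0 5; 0 0 2.9 0 0 0 5",
)

```text
time: 8.63
tcp_pos: [0.6161, 0.0289, 0.0578]
tool_rot: [3.141, -0.004, 0.081]
ft_force: [0.2, -1.0, -0.5]
finger_gap: 0.0499
grasp_force: 0.0
```

servo_tool(
  targets="0 0 1 0 0 0 5; 0 0 0 0 0 0 5; 0 0 0 0 0 0 1; 0 0 0 0 0 0 1; 0 0 0 0 0 0 1",
)

```text
time: 9.05
tcp_pos: [0.6167, 0.0285, 0.0492]
tool_rot: [3.141, -0.003, 0.083]
ft_force: [0.0, 0.6, -1.5]
finger_gap: 0.0229
grasp_force: 39.5
```

servo_tool(
  targets="0 0 0 0 0 0 1; 0 0 0 0 0 0 1; 0 0 -1 0 0 0 1; 0 0 -4 0 0 0 1; 0 0 -4 0 0 0 1",
)

```text
time: 9.47
tcp_pos: [0.6135, 0.0287, 0.1374]
tool_rot: [-3.141, 0.004, 0.084]
ft_force: [0.3, -0.4, 0.1]
finger_gap: 0.0227
grasp_force: 39.5
```

servo_tool(
  targets="0 0 0 0 0 0 1; 0 0 0 0 0 0 1",
)

```text
time: 9.63
tcp_pos: [0.6172, 0.0289, 0.1408]
tool_rot: [3.141, -0.006, 0.084]
ft_force: [0.1, -0.1, -2.1]
finger_gap: 0.0226
grasp_force: 39.6
```

servo_tool(
  targets="0 0 0 0 0 0.124 1; -0.48 3.83 0 0 0 0 1; -0.48 3.83 0 0 0 0 1; -0.48 3.83 0 0 0 0 1; -0.48 3.83 0 0 0 0 1",
)

```text
time: 10.05
tcp_pos: [0.5885, -0.1246, 0.1362]
tool_rot: [-3.141, 0.002, -0.039]
ft_force: [0.0, -1.2, -0.1]
finger_gap: 0.0232
grasp_force: 39.6
```

servo_tool(
  targets="-0.48 3.83 0 0 0 0 1; -0.48 3.83 0 0 0 0 1; -0.48 3.83 0 0 0 0 1; -0.48 3.83 0 0 0 0 1; -0.48 3.83 0 0 0 0 1",
)

```text
time: 10.47
tcp_pos: [0.5567, -0.3153, 0.1361]
tool_rot: [-3.141, 0.002, -0.04]
ft_force: [0.3, 0.6, 0.4]
finger_gap: 0.0231
grasp_force: 39.6
```

servo_tool(
  targets="-0.48 3.83 0 0 0 0 1; -0.48 3.83 0 0 0 0 1; 0 0 0 0 0 0 1; 0 0 4 0 0 0 1; 0 0 3 0 0 0 1",
)

```text
time: 10.88
tcp_pos: [0.5451, -0.3909, 0.0661]
tool_rot: [3.141, -0.001, -0.042]
ft_force: [-0.6, 1.1, -0.7]
finger_gap: 0.0232
grasp_force: 39.7
```

servo_tool(
  targets="0 0 0 0 0 0 1; 0 0 0 0 0 0 1",
)

```text
time: 11.05
tcp_pos: [0.5438, -0.3887, 0.0651]
tool_rot: [-3.139, 0.005, -0.04]
ft_force: [-0.2, -0.3, -0.5]
finger_gap: 0.0229
grasp_force: 39.7
```

```bash
python3 - <<'E'
from h import *
t=cam('top'); s=cam('side'); o=robot.get_obs(); print(o['tcp_pos'],o['tool_rot'])
a=t['frame'][150:280,390:530]; b=s['frame'][140:270,300:440]
o=np.hstack([a,b])[:,:,::-1]; cv2.imwrite('pics/c5.png',cv2.resize(np.clip(o*1.4,0,255).astype(np.uint8),None,fx=2.8,fy=2.8,interpolation=cv2.INTER_CUBIC))
E
```

```text
[ 0.54621378 -0.39018762  0.06837033] [ 3.14103506e+00 -8.70667151e-04 -3.98867148e-02]
```

View pics/c5.png

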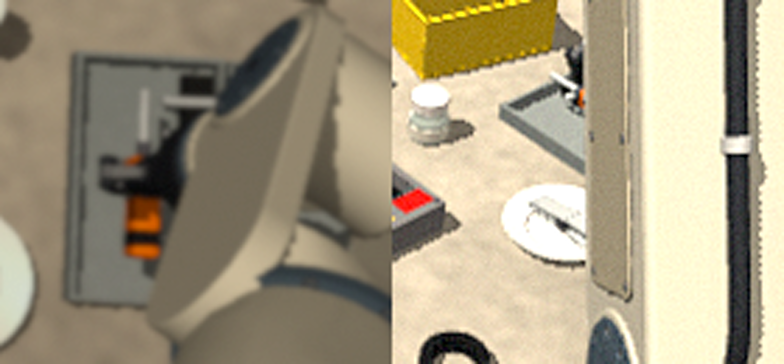

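The driver hangs over the bay, parallel to its walls. I'll lower and release it.

servo_tool(
  targets="0 0 2.5 0 0 0 1; 0 0 1.6 0 0 0 1; 0 0 0.9 0 0 0 1; 0 0 0 0 0 0 1; 0 0 0 0 0 0 1",
)

```text
time: 11.57
tcp_pos: [0.5462, -0.3903, 0.0183]
tool_rot: [3.141, -0.001, -0.04]
ft_force: [0.2, 0.6, -0.9]
finger_gap: 0.0228
grasp_force: 39.8
```

servo_tool(
  targets="0 0 0 0 0 0 3.6; 0 0 0 0 0 0 3.6; 0 0 0 0 0 0 3.6; 0 0 -1 0 0 0 3.6; 0 0 -2 0 0 0 3.6",
)

```text
time: 11.98
tcp_pos: [0.5442, -0.3892, 0.0461]
tool_rot: [-3.14, 0.003, -0.04]
ft_force: [-0.4, 0.4, -0.4]
finger_gap: 0.0361
grasp_force: 0.0
```

servo_tool(
  targets="0 0 -4 0 0 0 5; 0 0 -4 0 0 0 6; -0.5 -4 -2 0 0 -0.12 6; 0 -4 0 0 0 -0.12 7; 0 -4 0 0 0 -0.12 7",
)

```text
time: 12.4
tcp_pos: [0.5327, -0.2737, 0.1488]
tool_rot: [3.138, -0.004, 0.324]
ft_force: [1.1, 0.4, -0.6]
finger_gap: 0.0696
grasp_force: 0.0
```

servo_tool(
  targets="0 0 0 0 0 -0.12 7; 0 0 0 0 0 -0.12 7; 0 0 0 0 0 -0.12 7; 0 0 0 0 0 -0.12 7; 0 0 0 0 0 -0.12 7",
)

```text
time: 12.82
tcp_pos: [0.5315, -0.2737, 0.1469]
tool_rot: [3.14, -0.0, 0.926]
ft_force: [0.4, 0.3, 0.3]
finger_gap: 0.0697
grasp_force: 0.0
```

servo_tool(
  targets="-4 0 0 0 0 -0.12 7; -4 0 0 0 0 -0.12 7; -4 0 0 0 0 -0.12 7; 0 0 0 0 0 -0.12 7; 0 0 0 0 0 0 7",
)

```text
time: 13.23
tcp_pos: [0.4708, -0.3769, 0.1468]
tool_rot: [3.14, 0.001, 1.396]
ft_force: [-0.1, 0.0, 0.7]
finger_gap: 0.07
grasp_force: 0.0
```

```bash
python3 - <<'E'
from h import *
t=cam('top','t6.png'); s=cam('side','s6.png'); o=robot.get_obs(); print(o['tcp_pos'],o['tool_rot'],o['joint_pos'].round(2))
E
```

```text
[ 0.47169903 -0.37489431  0.1463535 ] [ 3.14096565e+00 -3.80635917e-05  1.38890633e+00] [-0.67  0.41  1.76  0.    0.97 -0.49]
```

View pics/t6.png

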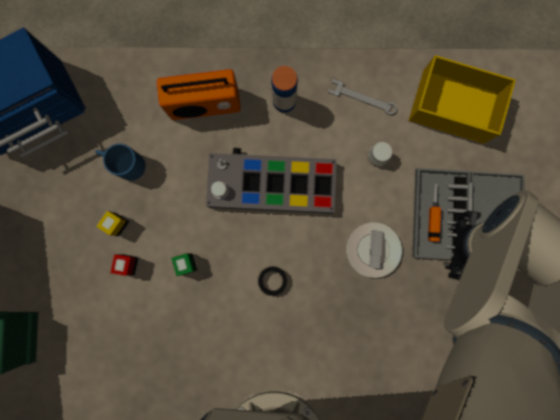

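The top view shows the driver in the bay at (435,217), the clip in the saucer at (377,249) and all sockets clear. Now I'll fit the box and relay poses in both views.

```bash
cat >> h.py <<'E'
K=8
def upmask(c,name,near,r):
    x0,y0=int(near[0]-r),int(near[1]-r); im=c['frame'][y0:y0+2*r,x0:x0+2*r]
    up=cv2.resize(im,None,fx=K,fy=K,interpolation=cv2.INTER_LINEAR)
    h=cv2.cvtColor(up,cv2.COLOR_RGB2HSV); H,S,V=[h[...,i].astype(int) for i in range(3)]
    col={'red':(H<8)|(H>170),'yellow':(H>20)&(H<33),'green':(H>50)&(H<92)}[name]
    m=(col&(S>140)&(V>30)).astype(np.uint8)
    cs,_=cv2.findContours(m,cv2.RETR_EXTERNAL,cv2.CHAIN_APPROX_NONE); b=max(cs,key=cv2.contourArea)
    o=np.zeros_like(m); cv2.drawContours(o,[b],-1,1,-1); return o,(x0,y0)
def box8(x,y,yaw,z0,z1,lx=.046,ly=.04):
    c,s=np.cos(yaw),np.sin(yaw)
    return [(x+c*a-s*b,y+s*a+c*b,z) for a in(-lx/2,lx/2) for b in(-ly/2,ly/2) for z in(z0,z1)]
def fitrelay(views,name,guess,zb=0.):
    # views: list of (cam, near px); returns x,y,yaw per-view-shared fit
    ms=[(c,)+upmask(c,name,n,22) for c,n in views]
    def loss(p):
        L=0
        for c,m,(x0,y0) in ms:
            h=hull(c,box8(p[0],p[1],p[2],zb+.026,zb+.064)); h=((h-[x0,y0]+.5)*K-.5)
            r=np.zeros_like(m); cv2.fillConvexPoly(r,np.round(h*16).astype(np.int32),1,shift=4)
            L+=1-(r&m).sum()/max(1,(r|m).sum())
        return L/len(ms)
    best=None
    for y0 in np.arange(-1.5,1.5,.3):
        q=minimize(loss,[*guess,y0],method='Nelder-Mead',options=dict(initial_simplex=[[guess[0]+a,guess[1]+b,y0+d] for a,b,d in((0,0,0),(.008,0,0),(0,.008,0),(0,0,.2))],xatol=1e-4,fatol=1e-4))
        if best is None or q.fun<best.fun: best=q
    x=best.x; x[2]=(x[2]+np.pi/2)%np.pi-np.pi/2; return x,best.fun
def socks(c,names=('blue','green','yellow','red'),z=.04,base=None):
    out={}
    for n,x0 in zip(names,(.0815,.0235,-.0345,-.0925)): pass
E
python3 - <<'E'
from h import *
t=cam('top'); s=cam('side')
# coarse plates from top, by connected components
S={}
for cn,c in (('top',t),('side',s)):
    res={}
    for col in ('blue','green','yellow','red'):
        m=cmask(c['frame'],col).astype(np.uint8); n,l,st,ce=cv2.connectedComponentsWithStats(m)
        ctr=(271,183) if cn=='top' else (267,226)
        k=[i for i in range(1,n) if st[i,4]>25 and np.hypot(*(ce[i]-ctr))<70]
        k=sorted(k,key=lambda i:-st[i,4])[:2]
        P=sorted([atz(c,ce[i],.04)[:2] for i in k],key=lambda p:-p[0]); res[col]=P
        print(cn,col,[(st[i,4],) for i in k],np.round(P,4).tolist())
    C=np.array([np.mean(res[q],0) for q in res]); D=np.array([res[q][0]-res[q][1] for q in res])
    k=np.array([1.5,.5,-.5,-1.5])*.058
    v=(k[:,None]*(C-C.mean(0))).sum(0)/(k**2).sum()
    print(cn,'sock centre',C.mean(0).round(4),'spacing',np.linalg.norm(v).round(4),'yaw(y)',np.arctan2(-v[0],v[1]).round(4),'yaw(x)',np.arctan2(*D.mean(0)[::-1]).round(4),'dx',np.linalg.norm(D,axis=1).round(4),'resid',(C-C.mean(0)-k[:,None]*v).round(4).tolist())
for n,a,b,g in [('red',(123,265),(208,321),(.426,.352)),('yellow',(111,223),(176,304),(.524,.384)),('green',(184,264),(255,292),(.429,.21))]:
    for V in ([(t,a)],[(s,b)],[(t,a),(s,b)]): 
        x,f=fitrelay(V,n,g); print(n,x.round(4),round(f,3))
E
```

```text
top blue [(np.int32(155),), (np.int32(154),)] [[0.6706, 0.055], [0.5889, 0.0593]]
top green [(np.int32(136),), (np.int32(134),)] [[0.668, -0.0026], [0.5861, 0.0015]]
top yellow [(np.int32(197),), (np.int32(196),)] [[0.6653, -0.0599], [0.584, -0.0574]]
top red [(np.int32(181),), (np.int32(179),)] [[0.663, -0.119], [0.5814, -0.1142]]
top sock centre [ 0.6259 -0.0297] spacing 0.9998 yaw(y) -0.0434 yaw(x) -0.0482 dx [0.0818 0.082  0.0813 0.0817] resid [[0.0001, -0.0001], [-0.0001, 0.0001], [-0.0, -0.0], [0.0001, -0.0]]
side blue [(np.int32(178),), (np.int32(79),)] [[0.9451, -0.0874], [0.7949, 0.0129]]
side green [(np.int32(304),), (np.int32(65),)] [[0.5856, 0.0047], [0.4276, 0.2214]]
side yellow [(np.int32(78),), (np.int32(69),)] [[0.6656, -0.0568], [0.5848, -0.0526]]
side red [(np.int32(67),), (np.int32(63),)] [[0.6635, -0.1148], [0.5822, -0.1109]]
side sock centre [ 0.6562 -0.0229] spacing 1.2712 yaw(y) -1.0061 yaw(x) -0.6047 dx [0.1807 0.2682 0.0809 0.0814] resid [[0.1204, -0.0735], [-0.1807, 0.1162], [0.0002, -0.012], [0.0601, -0.0307]]
red [ 0.4266  0.3606 -0.1174] 0.087
red [ 0.4258  0.3649 -0.2104] 0.034
red [ 0.4265  0.3638 -0.2165] 0.099
yellow [ 0.5247  0.3917 -0.5694] 0.037
yellow [ 0.5235  0.3953 -0.5254] 0.034
yellow [ 0.5251  0.3938 -0.5276] 0.088
green [0.4284 0.2153 0.1906] 0.239
green [0.4269 0.2218 0.3983] 0.122
green [0.427  0.2207 0.2602] 0.188
```

```bash
python3 - <<'E'
from h import *
t=cv2.imread('pics/t6.png'); s=cv2.imread('pics/s6.png')
for im,(x,y) in ((t,(184,264)),(s,(255,292))):
    h=cv2.cvtColor(im,cv2.COLOR_BGR2HSV)
    for r in range(y-14,y+15,2): print(' '.join('%3d/%3d/%3d'%tuple(h[r,c]) for c in range(x-14,x+15,2)))
    print()
E
```

```text
18/ 65/114  18/ 65/113  18/ 68/112  18/ 68/113  18/ 67/114  17/ 68/117  18/ 66/116  18/ 67/115  18/ 67/114  18/ 67/114  18/ 68/113  18/ 65/113  17/ 69/114  18/ 67/114  18/ 68/113
 18/ 67/115  18/ 65/113  19/ 67/110  19/ 67/110  19/ 67/111  19/ 67/114  19/ 64/112  23/ 64/104  26/ 65/ 98  20/ 69/ 96  18/ 69/ 96  19/ 68/101  18/ 68/109  18/ 66/109  17/ 64/111
 18/ 66/116  19/ 68/113  19/ 66/109  21/ 66/104  27/ 60/ 97  38/ 73/ 94  50/102/ 90  59/132/ 89  64/163/ 80  56/137/ 41  43/ 96/ 24  16/ 71/ 47  18/ 71/ 72  18/ 67/ 84  18/ 67/ 99
 20/ 67/111  28/ 64/100  42/ 81/ 91  54/115/ 89  62/146/ 89  65/178/ 90  67/201/ 90  68/212/ 90  68/212/ 84  67/228/ 48  64/240/ 17  30/105/ 17  18/ 71/ 47  19/ 69/ 52  18/ 67/ 65
 32/ 65/ 98  59/132/ 91  66/191/ 91  67/197/ 92  65/160/ 94  63/110/104  59/ 75/112  63/121/101  67/206/ 89  67/219/ 63  63/232/ 22  53/ 73/ 14  16/ 72/ 39  17/ 70/ 51  18/ 66/ 50
 26/ 66/105  57/127/ 94  66/194/ 92  61/ 89/109  51/ 46/133  46/ 33/146  43/ 31/150  57/ 60/123  66/188/ 91  67/214/ 74  66/222/ 31  63/177/ 13  20/ 74/ 31  18/ 68/ 49  17/ 71/ 50
 21/ 67/110  51/104/ 
[... 3599 characters left out ...]
/103 146/ 64/ 28  23/ 46/ 22 158/ 64/ 16  64/125/ 47  66/168/ 79  68/183/ 82  65/176/ 74  62/174/ 60  94/204/ 10  95/255/  6  16/ 52/ 54  15/ 50/ 82  22/ 57/ 80
 19/ 57/175  17/ 54/133 120/255/  6 123/102/ 25  65/153/ 10 138/ 64/ 20  21/159/ 16  63/135/ 53  60/149/ 60 120/255/  9   0/255/ 10  35/ 36/ 42  19/ 50/ 82  16/ 48/ 80  24/ 48/ 80
 18/ 55/186  19/ 60/191  18/ 54/180  19/ 55/111 110/255/  3 167/149/ 12  45/ 67/ 23  60/ 43/ 12 158/ 46/ 22 138/170/ 18  84/ 51/ 25  23/ 39/ 86  19/ 55/ 88  26/ 55/ 79  24/ 42/ 85
 18/ 55/181  19/ 55/180  20/ 55/186  20/ 60/184  20/ 55/175  20/ 55/106  77/164/ 14 150/ 75/ 17 154/255/  8 150/204/ 10  17/ 50/ 81  23/ 46/ 72  18/ 60/ 77  19/ 56/122  23/ 47/119
```

```bash
sed -i 's/m=(col&(S>140)&(V>30))/m=(col\&(S>110)\&(V>26))/; s/cv2.drawContours(o,\[b\],-1,1,-1)/cv2.fillConvexPoly(o,cv2.convexHull(b),1)/' h.py; python3 - <<'E'
from h import *
t=cam('top'); s=cam('side')
for n,a,b,g in [('red',(123,265),(208,321),(.426,.36)),('yellow',(111,223),(176,304),(.524,.392)),('green',(184,264),(255,292),(.428,.217))]:
    for V in ([(t,a)],[(s,b)]): 
        x,f=fitrelay(V,n,g); print(n,x.round(4),round(f,3))
E
```

```text
red [ 0.4261  0.3604 -0.1675] 0.03
red [ 0.4257  0.3646 -0.187 ] 0.039
yellow [ 0.525   0.3924 -0.5652] 0.079
yellow [ 0.5242  0.3954 -0.5707] 0.039
green [0.4278 0.2165 0.2501] 0.125
green [0.4265 0.2213 0.3134] 0.064
```

servo_tool(
  targets="3.84 -1.01 0 0 0 0 7.5; 3.84 -1.01 0 0 0 0 7.5; 3.84 -1.01 0 0 0 0 7.5; 3.84 -1.01 0 0 0 0 7.5; 3.84 -1.01 0 0 0 0 7.5",
)

```text
time: 13.95
tcp_pos: [0.4554, -0.1748, 0.1457]
tool_rot: [3.141, -0.0, 1.393]
ft_force: [1.5, 0.4, 0.5]
finger_gap: 0.0752
grasp_force: 0.0
```

servo_tool(
  targets="3.84 -1.01 0 0 0 0 7.5; 3.84 -1.01 0 0 0 0 7.5; 3.84 -1.01 0 0 0 0 7.5; 3.84 -1.01 0 0 0 0 7.5; 3.84 -1.01 0 0 0 0 7.5",
)

```text
time: 14.37
tcp_pos: [0.4392, 0.0232, 0.1459]
tool_rot: [3.141, -0.0, 1.393]
ft_force: [0.3, 0.4, 0.3]
finger_gap: 0.075
grasp_force: 0.0
```

servo_tool(
  targets="3.84 -1.01 0 0 0 0 7.5; 3.84 -1.01 0 0 0 0 7.5; 3.84 -1.01 0 0 0 0 7.5; 3.84 -1.01 0 0 0 0 7.5; 3.84 -1.01 0 0 0 0 7.5",
)

```text
time: 14.78
tcp_pos: [0.423, 0.2214, 0.146]
tool_rot: [3.141, -0.0, 1.394]
ft_force: [0.9, -0.0, 0.6]
finger_gap: 0.0752
grasp_force: 0.0
```

servo_tool(
  targets="0 0 0 0 0 -0.1175 7.5; 0 0 0 0 0 -0.1175 7.5; 0 0 0 0 0 -0.1175 7.5; 0 0 0 0 0 -0.1175 7.5; 0 0 0 0 0 0 7.5",
)

```text
time: 15.2
tcp_pos: [0.4235, 0.2195, 0.1457]
tool_rot: [-3.142, -0.0, 1.87]
ft_force: [0.2, 0.1, -0.8]
finger_gap: 0.075
grasp_force: 0.0
```

```bash
python3 - <<'E'
from h import *
s=cam('side'); o=robot.get_obs()
print(o['tcp_pos'],o['tool_rot'],fitrelay([(s,(255,292))],'green',(.428,.219)))
E
```

```text
[0.4235813  0.21930903 0.14573943] [ 3.14156314e+00 -7.29375549e-05  1.86200593e+00] (array([0.42653711, 0.22169992, 0.33336622]), np.float64(0.06171083051751736))
```

servo_tool(
  targets="-0.1 0.33 0 0 0 0 7.5; 0 0 4 0 0 0 7.5; 0 0 4 0 0 0 7.5; 0 0 2.8 0 0 0 7.5; 0 0 0.95 0 0 0 7.5",
  newtons=60,
)

```text
time: 15.67
tcp_pos: [0.4254, 0.2176, 0.0249]
tool_rot: [-3.137, 0.001, 1.86]
ft_force: [-0.2, -0.7, 0.0]
finger_gap: 0.075
grasp_force: 0.0
```

servo_tool(
  targets="0 0 0 0 0 0 7.5; 0 0 0 0 0 0 3; 0 0 0 0 0 0 3; 0 0 0 0 0 0 3; 0 0 0 0 0 0 3",
)

```text
time: 16.08
tcp_pos: [0.4289, 0.2194, 0.03]
tool_rot: [3.138, -0.001, 1.863]
ft_force: [-0.3, -0.4, 7.4]
finger_gap: 0.0454
grasp_force: 62.3
```

servo_tool(
  targets="0 0 0 0 0 0 3; 0 0 0 0 0 0 3; 0 0 0 0 0 0 3",
)

```text
time: 16.33
tcp_pos: [0.4288, 0.2194, 0.03]
tool_rot: [3.138, -0.001, 1.863]
ft_force: [-0.8, 0.7, 7.4]
finger_gap: 0.0454
grasp_force: 62.3
```

Green gripped across its 46 mm side (gap 45.4). I'll lift, turn to the box's yaw and move over the green socket.

servo_tool(
  targets="0 0 -1 0 0 0 3; 0 0 -4 0 0 0 3; 0 0 -4 0 0 0.112 3; 0 0 0 0 0 0.112 3; 0 0 0 0 0 0.113 3",
)

```text
time: 16.75
tcp_pos: [0.4293, 0.2197, 0.1221]
tool_rot: [3.136, -0.003, 1.521]
ft_force: [-0.1, -0.7, -2.3]
finger_gap: 0.0454
grasp_force: 62.4
```

servo_tool(
  targets="-2.61 2.6 0 0 0 0 3; -2.61 2.6 0 0 0 0 3; -2.61 2.6 0 0 0 0 3; -2.61 2.6 0 0 0 0 3; -2.61 2.6 0 0 0 0 3",
)

```text
time: 17.17
tcp_pos: [0.5526, 0.0812, 0.1197]
tool_rot: [3.14, -0.0, 1.527]
ft_force: [0.8, 1.2, -1.0]
finger_gap: 0.0454
grasp_force: 62.3
```

servo_tool(
  targets="-2.61 2.6 0 0 0 0 3; -2.61 2.6 0 0 0 0 3; -2.61 2.6 0 0 0 0 3; 0 0 0 0 0 0 3; 0 0 0 0 0 0 3",
)

```text
time: 17.58
tcp_pos: [0.627, -0.0006, 0.1193]
tool_rot: [3.14, -0.0, 1.524]
ft_force: [-0.2, 0.6, -2.3]
finger_gap: 0.0453
grasp_force: 62.4
```

servo_tool(
  targets="0 0 2 0 0 0 3; 0 0 2 0 0 0 3; 0 0 0 0 0 0 3; 0 0 0 0 0 0 3",
)

```text
time: 17.92
tcp_pos: [0.6244, 0.0018, 0.0781]
tool_rot: [-3.139, -0.0, 1.527]
ft_force: [-0.4, 0.3, -0.4]
finger_gap: 0.0455
grasp_force: 62.3
```

```bash
python3 - <<'E'
from h import *
s=cam('side','s7.png'); t=cam('top','t7.png'); 
for i in range(4):
    o=robot.get_obs(); print(o['tcp_pos'].round(4),o['tool_rot'].round(3)); cam('side')
p=o['tcp_pos']; zb=p[2]-.03
print(proj(s,[p[0],p[1],zb+.045]),proj(t,[p[0],p[1],zb+.045]))
n=proj(s,[p[0],p[1],zb+.045]); print(fitrelay([(s,n)],'green',p[:2],zb))
a=t['frame'][130:250,190:350]; b=s['frame'][150:270,190:350]
o=np.hstack([a,b])[:,:,::-1]; cv2.imwrite('pics/c8.png',cv2.resize(np.clip(o*1.4,0,255).astype(np.uint8),None,fx=2.5,fy=2.5,interpolation=cv2.INTER_CUBIC))
E
```

```text
[0.6262 0.0016 0.0795] [ 3.141 -0.     1.527]
[0.6265 0.0015 0.0797] [ 3.14  -0.     1.527]
[0.6267 0.0014 0.0797] [ 3.14  -0.     1.527]
[0.6267 0.0012 0.0795] [ 3.14  -0.     1.527]
[270.25204783 205.00291507] [273.83990114 178.60706156]
(array([ 0.62957723,  0.01968052, -0.73429776]), np.float64(0.19855730697301632))
```

View pics/c8.png

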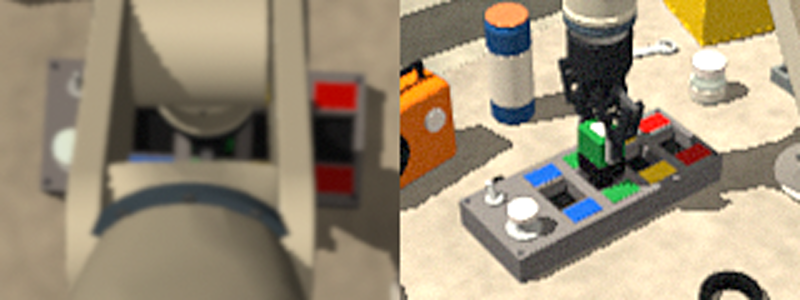

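The side view shows the relay just above the green socket, at crop (600,150). I'll overlay the predicted wireframe to check alignment.

```bash
python3 - <<'E'
from h import *
s=cam('side'); p=robot.get_obs()['tcp_pos']; print(p); zb=p[2]-.03
x0,y0,k=235,165,8
im=cv2.resize(np.clip(s['frame'][y0:y0+75,x0:x0+100].astype(float)*1.5,0,255).astype(np.uint8)[:,:,::-1],None,fx=k,fy=k,interpolation=cv2.INTER_LINEAR)
def line(A,B,col):
    a,b=[tuple(np.round(((proj(s,X)-[x0,y0]+.5)*k-.5)).astype(int)) for X in(A,B)]; cv2.line(im,a,b,col,1,cv2.LINE_AA)
def wire(x,y,yaw,zs,lx,ly,col):
    c,sn=np.cos(yaw),np.sin(yaw); Q=[(x+c*a*lx/2-sn*b*ly/2,y+sn*a*lx/2+c*b*ly/2) for a,b in((1,1),(1,-1),(-1,-1),(-1,1))]
    for z in zs:
        for i in range(4): line((*Q[i],z),(*Q[(i+1)%4],z),col)
    for q in Q: line((*q,zs[0]),(*q,zs[-1]),col)
wire(p[0],p[1],-.046,(zb,zb+.026,zb+.064),.046,.04,(255,0,255))
wire(.6275,.003,-.046,(.04,),.048,.042,(0,255,255))
wire(.6275+.0025,.003+.058,-.046,(.04,),.048,.042,(0,255,255))
cv2.imwrite('pics/c9.png',im)
E
```

```text
[0.62645953 0.00105747 0.07908644]
```

View pics/c9.png

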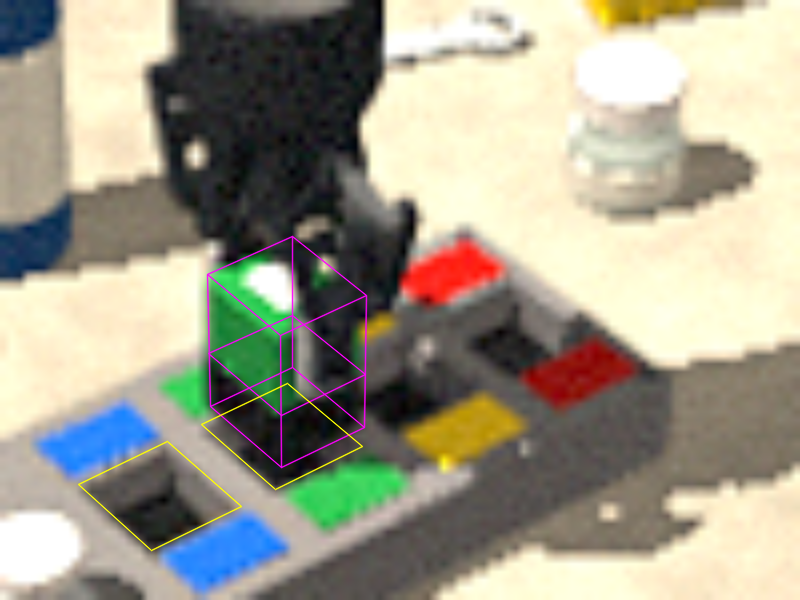

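The magenta wireframe at the TCP matches the relay's left edge (208) and green lower edge, and the yellow socket outlines match the holes. I'll shift about 1 mm and push in gently.

servo_tool(
  targets="0.1 0.07 0 0 0 0 3; 0 0 0 0 0 0 3; 0 0 0.6 0 0 0 3; 0 0 0.4 0 0 0 3; 0 0 0.3 0 0 0 3",
)

```text
time: 18.68
tcp_pos: [0.6263, 0.0018, 0.0643]
tool_rot: [-3.141, 0.0, 1.527]
ft_force: [-0.2, -0.8, -1.0]
finger_gap: 0.045
grasp_force: 62.3
```

servo_tool(
  targets="0 0 0.3 0 0 0 3; 0 0 0 0 0 0 3",
)

```text
time: 18.85
tcp_pos: [0.6261, 0.0019, 0.0611]
tool_rot: [-3.14, 0.0, 1.527]
ft_force: [-0.4, -0.4, -1.8]
finger_gap: 0.0453
grasp_force: 62.3
```

It's in the hole with no force. Continuing down.

servo_tool(
  targets="0 0 0.6 0 0 0 3; 0 0 0.5 0 0 0 3; 0 0 0.4 0 0 0 3; 0 0 0.2 0 0 0 3; 0 0 0 0 0 0 3",
)

```text
time: 19.27
tcp_pos: [0.6266, 0.0019, 0.0461]
tool_rot: [-3.141, 0.0, 1.527]
ft_force: [-4.8, -0.3, 13.0]
finger_gap: 0.0454
grasp_force: 63.9
```

servo_tool(
  targets="0 0 0 0 0 0 3; 0 0 0 0 0 0 3",
)

```text
time: 19.43
tcp_pos: [0.6266, 0.0019, 0.0461]
tool_rot: [-3.141, 0.0, 1.527]
ft_force: [-5.2, -0.7, 12.7]
finger_gap: 0.045
grasp_force: 63.9
```

Green seated at 13 N. Release, lift and go to yellow.

servo_tool(
  targets="0 0 0 0 0 0 6.5; 0 0 0 0 0 0 6.5; 0 0 0 0 0 0 6.5; 0 0 -1 0 0 0 6.5; 0 0 -4 0 0 0 6.5",
)

```text
time: 19.85
tcp_pos: [0.6227, 0.0019, 0.0905]
tool_rot: [-3.132, 0.0, 1.527]
ft_force: [-0.1, -0.4, 0.5]
finger_gap: 0.065
grasp_force: 0.0
```

servo_tool(
  targets="0 0 -4 0 0 0 6.5; 3.87 -1.2 0 0 0 0 7.5; 3.87 -1.2 0 0 0 0 7.5; 3.87 -1.2 0 0 0 0 7.5; 3.87 -1.2 0 0 0 0 7.5",
)

```text
time: 20.27
tcp_pos: [0.5853, 0.16, 0.1363]
tool_rot: [3.14, -0.0, 1.526]
ft_force: [0.7, -0.4, -0.3]
finger_gap: 0.075
grasp_force: 0.0
```

servo_tool(
  targets="3.87 -1.2 0 0 0 0 7.5; 3.87 -1.2 0 0 0 0 7.5; 3.87 -1.2 0 0 0 0 7.5; 3.87 -1.2 0 0 0 0 7.5; 3.87 -1.2 0 0 0 0 7.5",
)

```text
time: 20.68
tcp_pos: [0.5335, 0.3566, 0.136]
tool_rot: [3.141, -0.0, 1.527]
ft_force: [0.7, 0.3, 0.5]
finger_gap: 0.0751
grasp_force: 0.0
```

servo_tool(
  targets="3.87 -1.2 0 0 0 0.105 7.5; 0 0 0 0 0 0.105 7.5; 0 0 0 0 0 0.105 7.5; 0 0 0 0 0 0.105 7.5; 0 0 0 0 0 0.104 7.5",
)

```text
time: 21.1
tcp_pos: [0.5237, 0.3944, 0.1357]
tool_rot: [3.141, -0.0, 0.998]
ft_force: [-0.2, -0.1, 0.2]
finger_gap: 0.075
grasp_force: 0.0
```

```bash
python3 - <<'E'
from h import *
s=cam('side','s10.png');t=cam('top','t10.png')
for q in ('relay_yellow','relay_red','relay_green'):
    for n in('side','top'): print(q,n,[(np.round(x['location'],1).tolist(),round(x['score'],2)) for x in search_frame(q,n)[:2]])
o=robot.get_obs(); print(o['tcp_pos'],o['tool_rot'])
for n,a,b,g in [('red',(123,265),(208,321),(.426,.362)),('yellow',(111,223),(176,304),(.524,.394))]:
    for V in ([(t,a)],[(s,b)]):
        try: x,f=fitrelay(V,n,g); print(n,x.round(4),round(f,3))
        except Exception as e: print(e)
E
```

```text
relay_yellow side [([175.3, 305.5], 0.78)]
relay_yellow top [([115.3, 220.5], 0.81)]
relay_red side [([207.5, 323.8], 0.94)]
relay_red top [([125.2, 262.0], 0.8)]
relay_green side [([269.5, 215.9], 0.88), ([355.2, 222.7], 0.49)]
relay_green top [([276.5, 179.6], 0.72)]
[0.5240023  0.39374218 0.13530218] [ 3.14158087e+00 -1.32194318e-04  1.00425711e+00]
red [ 0.4261  0.3603 -0.1667] 0.036
red [ 0.4252  0.3648 -0.1795] 0.041
yellow [ 0.5251  0.392  -0.5499] 0.079
yellow [ 0.5239  0.3956 -0.5697] 0.04
```

servo_tool(
  targets="0 0 4 0 0 0 7.5; 0 0 3 0 0 0 7.5; 0 0 2.7 0 0 0 7.5; 0 0 1 0 0 0 7.5; 0 0 0 0 0 0 7.5",
)

```text
time: 21.92
tcp_pos: [0.5223, 0.3925, 0.0255]
tool_rot: [-3.14, 0.005, 1.003]
ft_force: [-0.9, -1.3, -0.0]
finger_gap: 0.0746
grasp_force: 0.0
```

servo_tool(
  targets="0 0 0 0 0 0 3; 0 0 0 0 0 0 3; 0 0 0 0 0 0 3; 0 0 0 0 0 0 3; 0 0 0 0 0 0 3",
)

```text
time: 22.33
tcp_pos: [0.5253, 0.3948, 0.0303]
tool_rot: [3.14, -0.003, 1.003]
ft_force: [0.9, 0.1, 6.0]
finger_gap: 0.0451
grasp_force: 62.3
```

servo_tool(
  targets="0 0 0 0 0 0 3; 0 0 0 0 0 0 3",
)

```text
time: 22.5
tcp_pos: [0.5253, 0.3948, 0.0304]
tool_rot: [3.14, -0.004, 1.003]
ft_force: [0.2, 0.1, 6.6]
finger_gap: 0.0454
grasp_force: 62.3
```

Yellow gripped (45.4 mm). I'll carry it to its socket, staying above the seated green relay.

servo_tool(
  targets="0 0 -1.5 0 0 0 3; 0 0 -4 0 0 0 3; 0 0 -4 0 0 -0.105 3; 0 0 -1 0 0 -0.105 3; 0 0 0 0 0 -0.105 3",
)

```text
time: 22.92
tcp_pos: [0.5262, 0.3956, 0.1387]
tool_rot: [3.136, -0.006, 1.323]
ft_force: [-0.4, 0.1, -1.3]
finger_gap: 0.0453
grasp_force: 61.9
```

servo_tool(
  targets="0 0 0 0 0 -0.105 3; 0 0 0 0 0 -0.104 3; -3.7 0.99 0 0 0 0 3; -3.7 0.99 0 0 0 0 3; -3.7 0.99 0 0 0 0 3",
)

```text
time: 23.33
tcp_pos: [0.5486, 0.2809, 0.1339]
tool_rot: [3.141, -0.0, 1.529]
ft_force: [0.3, 0.0, -1.1]
finger_gap: 0.0455
grasp_force: 61.9
```

servo_tool(
  targets="-3.7 0.99 0 0 0 0 3; -3.7 0.99 0 0 0 0 3; -3.7 0.99 0 0 0 0 3; -3.7 0.99 0 0 0 0 3; -3.7 0.99 0 0 0 0 3",
)

```text
time: 23.75
tcp_pos: [0.5903, 0.0928, 0.1341]
tool_rot: [3.14, -0.0, 1.527]
ft_force: [0.5, -0.6, -1.6]
finger_gap: 0.0451
grasp_force: 61.9
```

servo_tool(
  targets="-3.7 0.99 0 0 0 0 3; -3.7 0.99 0 0 0 0 3; -3.7 0.99 0 0 0 0 3; -3.7 0.99 0 0 0 0 3; 0 0 0 0 0 0 3",
)

```text
time: 24.17
tcp_pos: [0.6246, -0.0611, 0.1342]
tool_rot: [3.139, 0.002, 1.523]
ft_force: [-0.1, 1.2, -1.2]
finger_gap: 0.0455
grasp_force: 61.9
```

servo_tool(
  targets="0 0 0 0 0 0 3; 0 0 0 0 0 0 3; 0 0 0 0 0 0 3",
)

```text
time: 24.42
tcp_pos: [0.6227, -0.0539, 0.1334]
tool_rot: [-3.141, -0.0, 1.528]
ft_force: [0.2, 0.2, -1.7]
finger_gap: 0.0455
grasp_force: 61.9
```

servo_tool(
  targets="-0.08 0.15 0 0 0 0 3; 0 0 3 0 0 0 3; 0 0 2.6 0 0 0 3; 0 0 0 0 0 0 3; 0 0 0 0 0 0 3",
)

```text
time: 24.83
tcp_pos: [0.6234, -0.0548, 0.0763]
tool_rot: [-3.138, -0.0, 1.528]
ft_force: [-0.0, -0.2, -0.7]
finger_gap: 0.0454
grasp_force: 61.8
```

servo_tool(
  targets="0 0 0 0 0 0 3; 0 0 0 0 0 0 3; 0 0 0 0 0 0 3; 0 0 0 0 0 0 3",
)

```text
time: 25.17
tcp_pos: [0.6253, -0.0558, 0.0784]
tool_rot: [3.14, 0.0, 1.527]
ft_force: [-0.5, 0.7, -0.7]
finger_gap: 0.0453
grasp_force: 61.8
```

servo_tool(
  targets="0.1 -0.1 0 0 0 0 3; 0 0 0.6 0 0 0 3; 0 0 0.5 0 0 0 3; 0 0 0.4 0 0 0 3; 0 0 0 0 0 0 3",
)

```text
time: 25.58
tcp_pos: [0.6228, -0.0548, 0.0608]
tool_rot: [-3.14, -0.0, 1.527]
ft_force: [-0.4, 0.6, -1.7]
finger_gap: 0.0453
grasp_force: 61.8
```

servo_tool(
  targets="0 0 0 0 0 0 3; 0 0 0 0 0 0 3",
)

```text
time: 25.75
tcp_pos: [0.6235, -0.0548, 0.062]
tool_rot: [-3.141, -0.0, 1.527]
ft_force: [-0.5, 0.3, -1.4]
finger_gap: 0.0452
grasp_force: 61.8
```

Inside the hole again with no force. Pushing home.

servo_tool(
  targets="0 0 0.6 0 0 0 3; 0 0 0.5 0 0 0 3; 0 0 0.4 0 0 0 3; 0 0 0.3 0 0 0 3; 0 0 0 0 0 0 3",
)

```text
time: 26.17
tcp_pos: [0.6234, -0.0549, 0.0462]
tool_rot: [-3.141, 0.0, 1.527]
ft_force: [-8.9, 0.5, 25.6]
finger_gap: 0.0452
grasp_force: 65.2
```

servo_tool(
  targets="0 0 0 0 0 0 3; 0 0 0 0 0 0 3",
)

```text
time: 26.33
tcp_pos: [0.6234, -0.0549, 0.0462]
tool_rot: [-3.141, 0.0, 1.527]
ft_force: [-8.2, 0.1, 25.2]
finger_gap: 0.0453
grasp_force: 65.1
```

Yellow seated. Now red.

servo_tool(
  targets="0 0 0 0 0 0 6.5; 0 0 0 0 0 0 6.5; 0 0 0 0 0 0 6.5; 0 0 -1 0 0 0 6.5; 0 0 -4 0 0 0 6.5",
)

```text
time: 26.75
tcp_pos: [0.6194, -0.0544, 0.0893]
tool_rot: [-3.131, -0.0, 1.527]
ft_force: [-0.2, -1.1, -1.5]
finger_gap: 0.0648
grasp_force: 0.0
```

servo_tool(
  targets="0 0 -4 0 0 0 6.5; 3.4 -1.8 0 0 0 0 7.5; 3.4 -1.8 0 0 0 0 7.5; 3.4 -1.8 0 0 0 0 7.5; 3.4 -1.8 0 0 0 0 7.5",
)

```text
time: 27.17
tcp_pos: [0.5569, 0.0853, 0.1349]
tool_rot: [3.141, -0.0, 1.526]
ft_force: [1.0, -0.3, -0.4]
finger_gap: 0.0752
grasp_force: 0.0
```

servo_tool(
  targets="3.4 -1.8 0 0 0 0 7.5; 3.4 -1.8 0 0 0 0 7.5; 3.4 -1.8 0 0 0 0 7.5; 3.4 -1.8 0 0 0 0 7.5; 3.4 -1.8 0 0 0 0 7.5",
)

```text
time: 27.58
tcp_pos: [0.4743, 0.2596, 0.1348]
tool_rot: [3.141, -0.0, 1.527]
ft_force: [-0.0, -0.6, 0.0]
finger_gap: 0.0751
grasp_force: 0.0
```

servo_tool(
  targets="3.4 -1.8 0 0 0 0 7.5; 3.4 -1.8 0 0 0 0 7.5; 3.4 -1.8 0 0 0 0 7.5; 0 0 0 0 0 0.065 7.5; 0 0 0 0 0 0.065 7.5",
)

```text
time: 28.0
tcp_pos: [0.4246, 0.3646, 0.1346]
tool_rot: [3.141, -0.001, 1.398]
ft_force: [0.5, -0.3, -0.8]
finger_gap: 0.0752
grasp_force: 0.0
```

```bash
python3 - <<'E'
from h import *
s=cam('side','s11.png');t=cam('top','t11.png')
for q in ('relay_yellow','relay_red','relay_green'):
    for n in('side','top'): print(q,n,[(np.round(x['location'],1).tolist(),round(x['score'],2)) for x in search_frame(q,n)[:2]])
o=robot.get_obs(); print(o['tcp_pos'],o['tool_rot'])
for n,a,b,g in [('red',(123,265),(208,321),(.426,.362))]:
    for V in ([(t,a)],[(s,b)]):
        try: x,f=fitrelay(V,n,g); print(n,x.round(4),round(f,3))
        except Exception as e: print(e)
E
```

```text
relay_yellow side [([282.1, 207.2], 0.59)]
relay_yellow top [([301.8, 183.5], 0.82)]
relay_red side [([209.5, 321.9], 0.58), ([384.3, 179.0], 0.39)]
relay_red top [([122.9, 265.4], 0.76)]
relay_green side [([270.0, 217.0], 0.61), ([311.0, 181.7], 0.28)]
relay_green top [([278.1, 178.9], 0.84)]
[0.42600023 0.3618702  0.13424521] [-3.14156500e+00  9.16969941e-06  1.39686175e+00]
red [ 0.4261  0.3605 -0.1656] 0.034
red [ 0.4251  0.3647 -0.1942] 0.031
```

servo_tool(
  targets="0.07 0 4 0 0 0 7.5; 0 0 3 0 0 0 7.5; 0 0 2.6 0 0 0 7.5; 0 0 1 0 0 0 7.5; 0 0 0 0 0 0 7.5",
)

```text
time: 28.82
tcp_pos: [0.4246, 0.3616, 0.026]
tool_rot: [-3.139, 0.003, 1.397]
ft_force: [0.1, -0.3, -0.3]
finger_gap: 0.0748
grasp_force: 0.0
```

servo_tool(
  targets="0 0 0 0 0 0 3; 0 0 0 0 0 0 3; 0 0 0 0 0 0 3; 0 0 0 0 0 0 3; 0 0 0 0 0 0 3",
)

```text
time: 29.23
tcp_pos: [0.427, 0.3639, 0.03]
tool_rot: [3.14, -0.002, 1.397]
ft_force: [-0.3, -0.5, 7.1]
finger_gap: 0.0452
grasp_force: 62.3
```

servo_tool(
  targets="0 0 0 0 0 0 3; 0 0 0 0 0 0 3",
)

```text
time: 29.4
tcp_pos: [0.427, 0.3639, 0.03]
tool_rot: [3.139, -0.002, 1.397]
ft_force: [-1.8, -0.2, 8.4]
finger_gap: 0.0452
grasp_force: 62.3
```

servo_tool(
  targets="0 0 -1.5 0 0 0 3; 0 0 -4 0 0 0 3; 0 0 -4 0 0 -0.065 3; 0 0 -1 0 0 -0.065 3; -3.6 1.64 0 0 0 0 3",
)

```text
time: 29.82
tcp_pos: [0.4423, 0.3323, 0.1384]
tool_rot: [3.134, -0.008, 1.534]
ft_force: [1.6, 0.9, -1.6]
finger_gap: 0.0452
grasp_force: 62.1
```

servo_tool(
  targets="-3.6 1.65 0 0 0 0 3; -3.6 1.65 0 0 0 0 3; -3.6 1.65 0 0 0 0 3; -3.6 1.65 0 0 0 0 3; -3.6 1.65 0 0 0 0 3",
)

```text
time: 30.23
tcp_pos: [0.5157, 0.1411, 0.1341]
tool_rot: [3.14, -0.0, 1.527]
ft_force: [-0.2, 0.0, -1.2]
finger_gap: 0.0452
grasp_force: 62.1
```

servo_tool(
  targets="-3.6 1.64 0 0 0 0 3; -3.6 1.65 0 0 0 0 3; -3.6 1.65 0 0 0 0 3; -3.6 1.65 0 0 0 0 3; -3.6 1.65 0 0 0 0 3",
)

```text
time: 30.65
tcp_pos: [0.5901, -0.0426, 0.1341]
tool_rot: [3.14, -0.0, 1.527]
ft_force: [0.9, 0.1, -1.7]
finger_gap: 0.0451
grasp_force: 62.1
```

servo_tool(
  targets="-3.6 1.65 0 0 0 0 3; -3.6 1.64 0 0 0 0 3; 0 0 0 0 0 0 3; 0 0 3 0 0 0 3; 0 0 2.5 0 0 0 3",
)

```text
time: 31.07
tcp_pos: [0.6206, -0.1153, 0.0792]
tool_rot: [3.138, 0.001, 1.525]
ft_force: [-0.6, 0.2, -1.6]
finger_gap: 0.0453
grasp_force: 62.1
```

servo_tool(
  targets="0 0 0 0 0 0 3; 0 0 0 0 0 0 3; 0 0 0 0 0 0 3; 0 0 0 0 0 0 3; 0 0 0 0 0 0 3",
)

```text
time: 31.48
tcp_pos: [0.6203, -0.1139, 0.08]
tool_rot: [3.139, 0.0, 1.527]
ft_force: [0.5, -0.4, -1.4]
finger_gap: 0.0451
grasp_force: 62.0
```

servo_tool(
  targets="0.1 0 0 0 0 0 3; 0 0 0.7 0 0 0 3; 0 0 0.5 0 0 0 3; 0 0 0.5 0 0 0 3; 0 0 0 0 0 0 3",
)

```text
time: 31.9
tcp_pos: [0.6202, -0.113, 0.0603]
tool_rot: [3.14, 0.0, 1.527]
ft_force: [5.3, -0.5, -4.2]
finger_gap: 0.0452
grasp_force: 61.9
```

servo_tool(
  targets="0 0 0 0 0 0 3; 0 0 0 0 0 0 3",
)

```text
time: 32.07
tcp_pos: [0.6202, -0.1131, 0.0607]
tool_rot: [3.14, 0.0, 1.527]
ft_force: [5.6, -0.0, -4.1]
finger_gap: 0.0453
grasp_force: 61.9
```

servo_tool(
  targets="0 0.06 0.6 0 0 0 3; 0 0 0.4 0 0 0 3; 0 0 0.4 0 0 0 3; 0 0 0.25 0 0 0 3; 0 0 0 0 0 0 3",
)

```text
time: 32.48
tcp_pos: [0.6203, -0.1131, 0.046]
tool_rot: [3.141, 0.0, 1.527]
ft_force: [-2.4, 0.8, 15.9]
finger_gap: 0.0453
grasp_force: 64.4
```

servo_tool(
  targets="0 0 0 0 0 0 3; 0 0 0 0 0 0 3",
)

```text
time: 32.65
tcp_pos: [0.6203, -0.1131, 0.046]
tool_rot: [3.141, 0.0, 1.527]
ft_force: [-2.5, 0.9, 16.2]
finger_gap: 0.0454
grasp_force: 64.4
```

Red seated. I'll release, rise, shut the fingers and go over the plunger, then check the scene.

servo_tool(
  targets="0 0 0 0 0 0 6.5; 0 0 0 0 0 0 6.5; 0 0 0 0 0 0 6.5; 0 0 -1 0 0 0 6.5; 0 0 -4 0 0 0 6.5",
)

```text
time: 33.07
tcp_pos: [0.6153, -0.1122, 0.0896]
tool_rot: [-3.131, -0.002, 1.527]
ft_force: [-0.7, -0.5, -0.5]
finger_gap: 0.065
grasp_force: 0.0
```

servo_tool(
  targets="0 0 -4 0 0 0 6.5; 0 0 -1 0 0 0 6.5; 3.49 -0.41 0 0 0 0 0; 3.49 -0.41 0 0 0 0 0; 3.49 -0.41 0 0 0 0 0",
)

```text
time: 33.48
tcp_pos: [0.612, -0.0072, 0.1455]
tool_rot: [3.141, -0.0, 1.525]
ft_force: [0.5, 0.1, -0.1]
finger_gap: 0.0294
grasp_force: 0.0
```

servo_tool(
  targets="3.49 -0.41 0 0 0 0 0; 3.49 -0.41 0 0 0 0 0; 3.49 -0.41 0 0 0 0 0; 3.49 -0.41 0 0 0 0 0; 0 0 0 0 0 0 0",
)

```text
time: 33.9
tcp_pos: [0.6013, 0.1377, 0.145]
tool_rot: [3.142, -0.002, 1.53]
ft_force: [-0.4, -0.5, -0.9]
finger_gap: -0.0001
grasp_force: 0.0
```

servo_tool(
  targets="0 0 0 0 0 0 0; 0 0 0 0 0 0 0; 0 0 0 0 0 0 0; 0 0 0 0 0 0 0; 0 0 0 0 0 0 0",
)

```text
time: 34.32
tcp_pos: [0.6021, 0.1311, 0.1447]
tool_rot: [-3.142, 0.0, 1.525]
ft_force: [0.7, -0.4, 0.4]
finger_gap: -0.0
grasp_force: 0.0
```

```bash
python3 - <<'E'
from h import *
s=cam('side','s12.png');t=cam('top','t12.png')
o=robot.get_obs(); print(o['tcp_pos'],o['tool_rot'],o['finger_gap'],'proj',proj(s,o['tcp_pos']))
for n in('side','top'): print(n,[(np.round(x['location'],1).tolist(),round(x['score'],2)) for x in search_frame('plunger_top',n)[:2]])
im=s['frame'][140:275,205:385]
cv2.imwrite('pics/c12.png',cv2.resize(np.clip(im*1.3,0,255).astype(np.uint8)[:,:,::-1],None,fx=4.4,fy=4.4,interpolation=cv2.INTER_CUBIC))
E
```

```text
[0.60209696 0.13147997 0.14469791] [-3.14154586e+00  4.57758527e-05  1.52555478e+00] 0.00010325328965687921 proj [239.66081024 213.53932079]
side [([240.4, 235.1], 0.48)]
top []
```

View pics/c12.png

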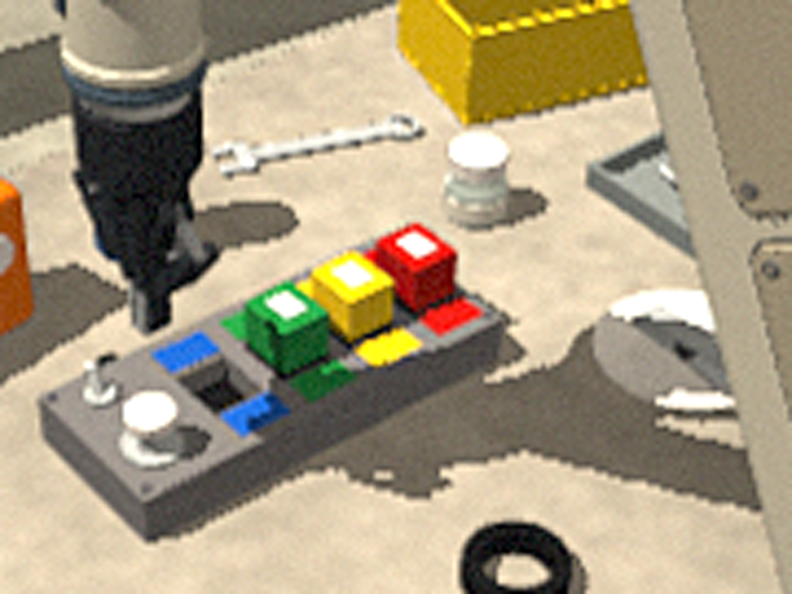

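Green, yellow and red are all seated level, and the shut fingertips are right above the plunger head. Pressing.

servo_tool(
  targets="0 0 3.5 0 0 0 0; 0 0 2.5 0 0 0 0; 0 0 0.6 0 0 0 0; 0 0 0.6 0 0 0 0; 0 0 0.6 0 0 0 0",
)

```text
time: 34.93
tcp_pos: [0.6017, 0.1322, 0.0671]
tool_rot: [-3.141, 0.0, 1.527]
ft_force: [-4.3, -0.6, 7.1]
finger_gap: -0.0002
grasp_force: 3.4
```

servo_tool(
  targets="0 0 0.5 0 0 0 0; 0 0 0.2 0 0 0 0; 0 0 0 0 0 0 0; 0 0 0 0 0 0 0",
)

```text
time: 35.27
tcp_pos: [0.6018, 0.1322, 0.0612]
tool_rot: [-3.141, 0.0, 1.527]
ft_force: [-7.7, -2.0, 7.9]
finger_gap: 0.0003
grasp_force: 4.4
```

servo_tool(
  targets="0 0 0.2 0 0 0 0; 0 0 0.2 0 0 0 0; 0 0 0 0 0 0 0; 0 0 0 0 0 0 0",
)

```text
time: 35.6
tcp_pos: [0.6021, 0.1323, 0.0599]
tool_rot: [3.141, -0.0, 1.527]
ft_force: [-13.3, -3.5, 32.7]
finger_gap: -0.0001
grasp_force: 16.4
```

Bottomed out at 33 N. I'll rise and back off.

servo_tool(
  targets="0 0 -1 0 0 0 0; 0 0 -3 0 0 0 0; 0 0 -4 0 0 0 0; 0 0 -4 0 0 0 0; 0 0 -1 0 0 0 0",
)

```text
time: 36.02
tcp_pos: [0.6059, 0.1332, 0.1938]
tool_rot: [3.131, -0.003, 1.527]
ft_force: [1.7, -0.3, 1.4]
finger_gap: 0.0002
grasp_force: 0.0
```

servo_tool(
  targets="3 -2.5 0 0 0 0 2; 3 -2.5 0 0 0 0 2; 3 -2.5 0 0 0 0 2; 3 -2.5 0 0 0 0 2; 0 0 0 0 0 0 2",
)

```text
time: 36.43
tcp_pos: [0.5043, 0.2611, 0.1868]
tool_rot: [3.142, -0.002, 1.53]
ft_force: [1.3, 0.3, -0.7]
finger_gap: 0.0204
grasp_force: 0.0
```

servo_tool(
  targets="0 0 0 0 0 0 2; 0 0 0 0 0 0 2; 0 0 0 0 0 0 2; 0 0 0 0 0 0 2; 0 0 0 0 0 0 2",
)

```text
time: 36.85
tcp_pos: [0.5081, 0.2557, 0.1857]
tool_rot: [3.141, 0.0, 1.525]
ft_force: [0.6, -0.4, 0.2]
finger_gap: 0.0201
grasp_force: 0.0
```

```bash
python3 - <<'E'
from h import *
s=cam('side','s13.png');t=cam('top','t13.png')
o=robot.get_obs(); print(o['time'],o['tcp_pos'])
a=t['frame'][140:280,195:525]; b=s['frame'][150:280,200:430]
A=cv2.resize(a,(780,331)); B=cv2.resize(b,(460,260)); im=np.zeros((600,780,3),np.uint8); im[:331]=A; im[335:595,:460]=B
cv2.imwrite('pics/c13.png',np.clip(im*1.4,0,255).astype(np.uint8)[:,:,::-1])
E
```

```text
36.95 [0.5078214  0.25593902 0.18560704]
```

View pics/c13.png

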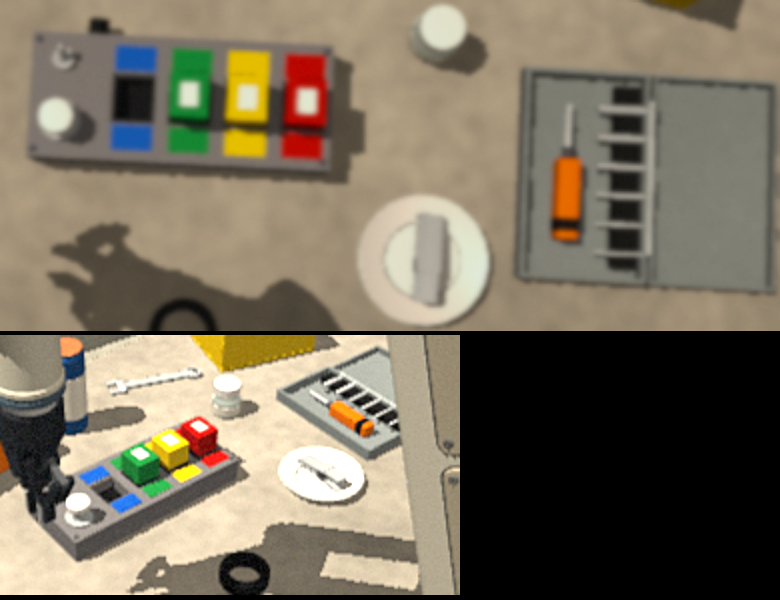

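Everything is in place: the clip is in the saucer, the driver is in its bay, three relays are home and the plunger is up. The robot is touching nothing.

```bash
python3 -c "
from h import *
print(search_frame('relay_blue','top'),search_frame('relay_blue','side'))
print(job.sign_off())"
```

```text
[] [{'location': [261.9, 230.5], 'score': 0.24}, {'location': [269.6, 216.9], 'score': 0.19}]
the job is handed in; nothing more can be done
None
```

The job is handed in: the clip is in the saucer, the driver is in its bay, the red, yellow and green relays are home (no blue relay was on the bench), and the plunger was pressed fully down and sprang back. The sign-off gave no verdict.

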